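Sieve the small balls out for weighing

TASK

The small steel balls have to be weighed apart from the large ones. Take the sieve by its handle, lift it a little off the floor of its catch pan and, keeping it level over the pan, shake it side to side until all three small balls have dropped through into the pan and only the two large balls are left in the sieve. Then stand the sieve, with the large balls still in it, on the clear worktop to the left of the pan and let go.

Things in the scene. Friction and masses are not known exactly. Their poses are not given: they have to be found in the camera images.
- pan: plain grey catch pan, fixed on the worktop, open on top: 200 mm (x) by 270 mm (y), 45 mm high, walls and floor 4 mm thick. Origin at the centre of its underside, z up; +y is its left, as seen from the robot. The worktop beside its left wall is clear for 300 mm, from the worktop's front edge (x = 0.33) to the front of the scale (x = 0.54, 0.1 m high)
- sieve: loose aluminium sieve basket, 0.4 kg, 136 (x) by 142 mm (y), rim 54 mm above its feet; stands in the pan. Origin at foot level under its centre, z up. Floor: in the middle a closed V trough along x, 48 mm wide, 24 mm above the feet, rising 6 degrees to both sides; beyond each edge two open slots 19 mm wide along x. Room to the pan walls: at least 40 mm each way in y, 6 mm in x
- sieve_handle (a point): centre of the sieve's handle, a black bar along the sieve's x over its middle: 12 mm wide (y), 16 mm high, 144 mm long, 95 mm above the feet; the weight hangs below it. Pinch it here from above, fingers closing along the sieve's y. Brisk strokes of 60 to 70 mm along the sieve's y, about 0.3 s each, throw the balls out of the trough onto the slots
- small_1: small loose dark bare steel ball, 14 mm diameter, 11 g; origin at its centre. Starts in the sieve, resting in its trough, in a row with the other four balls in any order
- small_2: as small_1
- small_3: as small_1
- large_1: large loose dark bare steel ball, 24 mm diameter, 57 g; origin at its centre. Starts in the sieve, resting in its trough, in a row with the other four balls in any order
- large_2: as large_1

How it is judged:
By the outcome, as a careful person would: the job done as asked, in the order asked, and still so for the second after the job is handed in, with the robot touching nothing.
It also fails if it takes over 45 s, if anything falls off the work surface, if the arm or the gripper's body presses on something with over 40 N, if the wrist force passes 120 N, or if a joint passes its speed limit or range.

ROBOT

A 6-joint arm with a two-finger parallel gripper is mounted at the origin on a cart in front of the work surface, level with it; the furniture and walls round the work are solid. World frame = base frame: x ahead of the robot, y to its left, z up, the work surface at z = 0. Lengths are in mm, angles in rad, forces in N, time in s.
With the tool pointing down it reaches from about 350 to 975 mm from the base axis. Payload 7.1 kg.
Tool frame: the origin (TCP) lies at the very end of the fingers, on their centre line; the grasp point (between the pads) lies 19 mm behind it; z points along the fingers, y is the direction in which the jaws open and shut (so a half turn about z gives the same grasp; the last joint's range is limited). The gripper opens to 88 mm and grips with 3 to 60 N. Pads are 20 mm wide; open, the fingers measure 115 mm over their backs; the gripper's body (75 mm by 178 mm) begins 61 mm behind the grasp point.
Start: joints at [-1.297, 0.423, 1.63, -0, 1.089, -0.019], TCP at [180.414, -598.377, 222.675] pointing down, gripper open.
Joint ranges: [-3, 3], [-0.9, 2.11], [0.09, 2.58], [-1.31, 4.45], [0.11, 2.69], [-2.54, 2.54]. Speed limits (rad/s): [2.39, 2.39, 3.01, 3.14, 3.14, 3.14].

INTERFACE

Orientations are given as a rotation vector (axis times angle).
In Python, from workcell import * gives the robot as it stands.
- The arm moves only by the tool play_rows, never from a script. Its argument "plan" is text: rows parted by semicolons, each of 7 numbers parted by spaces: the finger opening in cm, from 0 to 8.78, then the shift along the tool's x, y, z in cm, then the turn, a rotation vector about the tool's x, y, z in degrees. A call has 1 to 20 rows; each row shifts and turns the commanded pose from where the row before left it, along the tool's axes as they then stand; what a row does not reach is not made up. A row lasts 1/8 s, in which the tool goes at most 62.5 mm and 10.7 degrees, less where a joint would pass 70% of its speed; a pose out of reach is approached as far as the arm can. A call is refused whole if a number of a shift passes 6.25 or a number of a turn 10.7, either way. A call with a gripper value outside its range is refused whole. The fingers move at their own pace and stop on an object; the grip force is fixed at half the most. Time passes only in rows, so rows that do not move let the fingers close. It gives the time, the measured TCP pose, the force and the opening at its end, in the units of the state.
- get_obs(): the state, without advancing time (a new reading comes with each control period).
- get_image(name): name is "scene" or "top" or "wrist"; returns a dict with "pixels" (384x512x3 uint8, red, green, blue), "range_z" (384x512 float32, mm along the optical axis (not along the pixel's ray), 0 where there is no reading), "fx", "fy", "cx", "cy" (pixels), "distortion" ([k1, k2, p1, p2, k3] as OpenCV has them; the pictures are not rectified), "eye" and "attitude" of the camera in the world. Camera axes: x right, y down, z forward; pixel columns grow to the right and rows downward; lengths in mm; the calibration is good to about 2 mm. A picture is of the moment at which its call begins.
- close_job(): hands the job in, once; it reports no verdict.
The state is a dict: "t": time; "qpos": joint angles; "qvel": joint speeds; "joint_torque": joint torques, N m; "ee_pos": TCP position; "orientation": TCP orientation; "ft_force": force on the tool from outside, world axes, zero at the start; "moment": the same for the moment, N m; "width": finger opening in mm.
Only numpy, scipy, OpenCV 4.12 (cv2) and the standard library are available. Lean on these libraries where they do the work, as an engineer would, in place of code of your own. Each camera call takes 0.05 s, during which the arm holds its last target. There are 200 camera calls.

## Working session

There is one attempt and no reset: what is moved stays moved. The work goes in short steps, Python scripts to look and compute and a tool call to move; the robot and the scene stay as the last step left them, time stands still between calls to the robot, and variables do not carry over. Pictures are saved under pics/ and viewed, about 8 in all and at most 12, crops included, and the job is handed in when it is done.

Besides the shell and the picture viewer there is one more tool, called after "Call:" by a JSON object that holds its "api" and its "payload". play_rows: Moves the arm, as the interface text tells. Its arguments: {"type":"object","properties":{"plan":{"type":"string"}},"required":["plan"]}

```bash
mkdir -p pics
cat > h.py <<'E'
from workcell import *
import numpy as np, cv2
from scipy.spatial.transform import Rotation as R
def grab(n,f=None):
    im=get_image(n)
    if f: cv2.imwrite('pics/'+f,im["pixels"][:,:,::-1])
    return im
def att(im):
    a=np.array(im["attitude"],float)
    return a if a.shape==(3,3) else R.from_rotvec(a).as_matrix()
def cloud(im):
    K=np.array([[im["fx"],0,im["cx"]],[0,im["fy"],im["cy"]],[0,0,1.]])
    v,u=np.mgrid[:384,:512]
    p=cv2.undistortPoints(np.stack([u,v],-1).reshape(-1,1,2).astype(np.float32),K,np.array(im["distortion"],float)).reshape(384,512,2)
    z=im["range_z"]
    c=np.dstack([p[...,0]*z,p[...,1]*z,z])
    w=c@att(im).T+np.array(im["eye"])
    w[z==0]=np.nan
    return w
E
python3 - <<'E'
from h import *
a=grab("top","t1.png");b=grab("scene","s1.png")
print(a["attitude"],a["eye"],b["attitude"],b["eye"])
o=get_obs();print(o)
np.save('t1.npy',cloud(a))
w=cloud(a)
for v in range(20,384,40): print([tuple(np.nan_to_num(w[v,u]).astype(int)) for u in range(20,512,80)])
E
```

```text
[-2.1509577   2.16512966 -0.14082346] [ 399.09743702 -392.27260282  911.86964835] [-2.18955646  0.55431443 -0.26294565] [ 186.93913631 -952.78064934  615.0930152 ]
{'t': 0.1, 'qpos': array([-1.29697290e+00,  4.23716777e-01,  1.63058954e+00,  7.02103127e-06,
        1.08861285e+00, -1.89780088e-02]), 'qvel': array([-3.73199866e-04, -8.02870280e-05, -1.45368359e-03,  3.08295443e-03,
        1.44892932e-07,  2.25422945e-04]), 'joint_torque': array([ 1.76496851e-04, -5.45612526e+01, -2.74323767e+01,  6.45030895e-02,
        1.88035879e-02, -4.38706616e-05]), 'ee_pos': array([ 180.3038695 , -597.91399497,  222.0186266 ]), 'orientation': array([-3.10668387e+00, -4.58093097e-01,  2.54995614e-04]), 'ft_force': array([ 0.22641938, -0.04342814, -0.33675447]), 'moment': array([-0.00849219,  0.01667965, -0.02085201]), 'width': 88.0620267141905}
[(np.int64(826), np.int64(72), np.int64(218)), (np.int64(773), np.int64(-120), np.int64(283)), (np.int64(934), np.int64(-195), np.int64(-2)), (np.int64(929), np.int64(-384), np.int64(-2)), (np.int64(931), np.int64(-574), np.int64(-2)), (np.int64(935), np.
[... 2349 characters left out ...]
(0), np.int64(0))]
[(np.int64(-4), np.int64(670), np.int64(-853)), (np.int64(14), np.int64(299), np.int64(-854)), (np.int64(105), np.int64(-118), np.int64(-467)), (np.int64(23), np.int64(-371), np.int64(-860)), (np.int64(17), np.int64(-701), np.int64(-863)), (np.int64(6), np.int64(-1040), np.int64(-857)), (np.int64(-17), np.int64(-1411), np.int64(-862))]
[(np.int64(-183), np.int64(677), np.int64(-856)), (np.int64(112), np.int64(-33), np.int64(-2)), (np.int64(-17), np.int64(-121), np.int64(-448)), (np.int64(-143), np.int64(-369), np.int64(-867)), (np.int64(-149), np.int64(-700), np.int64(-866)), (np.int64(210), np.int64(-609), np.int64(319)), (np.int64(-193), np.int64(-1409), np.int64(-853))]
```

View pics/t1.png

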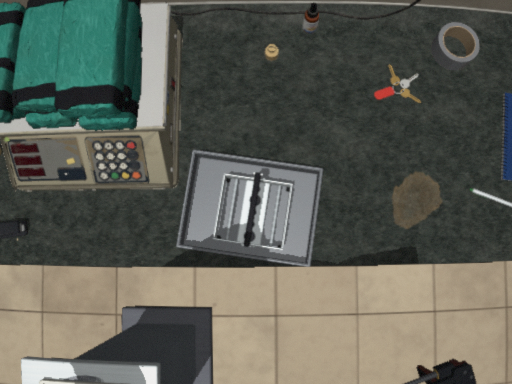

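View pics/s1.png

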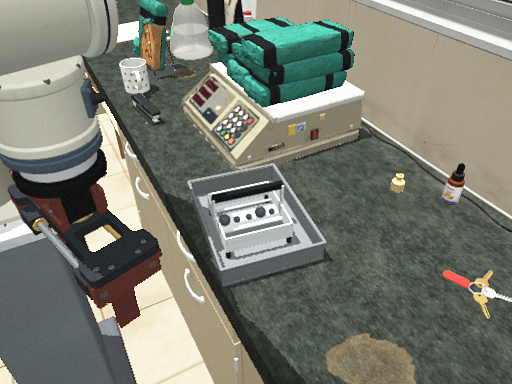

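The top view shows the pan spanning about (180–322, 150–265), with the sieve handle running from (257,175) to (250,243). In the scene view the ball row sits under the handle, and the scale is behind the clear area to the left.

Run:
```python
from h import *
w=np.load('t1.npy')
x,y,z=w[...,0],w[...,1],w[...,2]
roi=(x>300)&(x<600)&(y>-560)&(y<-180)
def rect(m,n):
    p=w[m][:,:2].astype(np.float32); r=cv2.minAreaRect(p); print(n,len(p),r,np.median(w[m],axis=0),cv2.boxPoints(r).round(0).tolist())
v,u=np.mgrid[:384,:512]
m=roi&(z>85)&(z<115)&(u>235)&(u<275)&(v>165)&(v<250); rect(m,'handle')
m=roi&(z>36)&(z<54)&(u>172)&(u<330)&(v>145);
n,l,s,c=cv2.connectedComponentsWithStats(m.astype(np.uint8));print(s[1:][s[1:,4]>30])
i=1+np.argmax(s[1:,4]); rect(l==i,'rim')
m=roi&(z>50)&(z<65)&(u>205)&(u<300)&(v>165)&(v<255); rect(m,'sieve rim')
o=get_obs();T=R.from_rotvec(o['orientation']).as_matrix();print(T.round(3))
print('scale front',np.nanmin(x[(z>60)&(z<130)&(y>-190)&(y<100)&(x>400)]), 'clear', np.nanmax(z[(x>335)&(x<520)&(y>-190)&(y<120)]))
m=(x>335)&(x<530)&(z>10)&(y>-150)&(y<300);print(w[m].min(0) if m.any() else None, np.nanmin(y[m]) if m.any() else None)
```

```text
handle 502 ((475.4656066894531, -368.93768310546875), (17.583398818969727, 144.03004455566406), 81.01583099365234) [ 474.21132669 -368.90060976  105.45490062] [[403.0, -366.0], [545.0, -389.0], [548.0, -371.0], [406.0, -349.0]]
[[ 176  152  147  115 1709]
 [ 215  175   39   63  112]
 [ 260  180   31    6   41]
 [ 251  232    5   10   31]]
rim 1709 ((484.58770751953125, -361.94451904296875), (275.7380065917969, 207.24069213867188), 81.24967193603516) [ 483.29536406 -365.28816013   45.73467897] [[361.0, -482.0], [566.0, -514.0], [608.0, -241.0], [403.0, -210.0]]
sieve rim 449 ((475.30267333984375, -369.1250305175781), (142.21896362304688, 140.08355712890625), 80.82144165039062) [ 483.32015141 -369.14336367   56.57777947] [[395.0, -428.0], [533.0, -450.0], [556.0, -310.0], [418.0, -288.0]]
[[ 0.957  0.289 -0.   ]
 [ 0.289 -0.957  0.001]
 [ 0.    -0.001 -1.   ]]
scale front 544.4042804818737 clear 4.339205155966397
[ 424.72192386 -148.02973774   10.15102212] -148.02973774081718
```

Call:
{"api": "play_rows", "payload": {"plan": "8.78 0 0 0 0 0 8.6;8.78 0 0 0 0 0 8.6;8.78 0 0 0 0 0 8.6;8.78 2.55 -2.72 0 0 0 0;8.78 2.55 -2.72 0 0 0 0;8.78 2.55 -2.72 0 0 0 0;8.78 2.55 -2.72 0 0 0 0;8.78 2.55 -2.72 0 0 0 0;8.78 2.55 -2.72 0 0 0 0;8.78 2.55 -2.72 0 0 0 0;8.78 2.55 -2.72 0 0 0 0;8.78 2.55 -2.72 0 0 0 0;8.78 2.55 -2.72 0 0 0 0;8.78 0 0 2 0 0 0;8.78 0 0 3 0 0 0;8.78 0 0 0 0 0 0;8.78 0 0 0 0 0 0"}}

```text
t: 2.22
ee_pos: [475.2, -370.0, 173.3]
orientation: [3.132, -0.247, 0.001]
ft_force: [-0.0, -0.6, -0.2]
width: 87.8
```

Run:
```python
from h import *
a=grab("wrist","w1.png"); w=cloud(a); z=w[...,2]
x,y=w[...,0],w[...,1]
m=(abs(x-475)<90)&(abs(y+369)<60)&(z>88)&(z<115)
print(m.sum()); r=cv2.minAreaRect(w[m][:,:2].astype(np.float32)); print(r, np.median(w[m],axis=0), cv2.boxPoints(r).round(0).tolist())
o=get_obs();print(o['t'],o['ee_pos'],R.from_rotvec(o['orientation']).as_matrix().round(3),o['ft_force'])
```

```text
2917
((475.5101013183594, -368.2597351074219), (17.536293029785156, 143.70509338378906), 80.86871337890625) [ 485.67528758 -369.7999966   106.02021783] [[403.0, -366.0], [545.0, -388.0], [548.0, -371.0], [406.0, -348.0]]
2.275 [ 475.38294168 -370.28774779  173.76169392] [[ 0.988 -0.157  0.001]
 [-0.157 -0.988 -0.001]
 [ 0.001  0.001 -1.   ]] [ 0.06789786 -0.02604028  0.31123226]
```

View pics/w1.png

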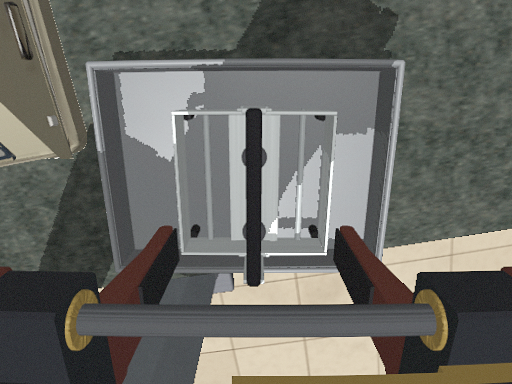

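The wrist view shows the jaws straddling the bar evenly, with the bar at column 254 and the fingers at about 160 and 350. The large balls show beside the bar at rows 155 and 230.

Call:
{"api": "play_rows", "payload": {"plan": "8.78 0 -0.15 3 0 0 0;8.78 0 0 3 0 0 0;8.78 0 0 2 0 0 0;8.78 0 0 1.3 0 0 0;8.78 0 0 0 0 0 0;1 0 0 0 0 0 0;1 0 0 0 0 0 0;1 0 0 0 0 0 0;1 0 0 0 0 0 0;1 0 0 0 0 0 0;1 0 0 0 0 0 0;1 0 0 0 0 0 0"}}

```text
t: 3.78
ee_pos: [475.2, -368.3, 79.7]
orientation: [-3.132, 0.247, 0.0]
ft_force: [-0.1, 0.6, 0.1]
width: 21.3
```

Call:
{"api": "play_rows", "payload": {"plan": "1 0 0 0 0 0 0;1 0 0 0 0 0 0;1 0 0 0 0 0 0;1 0 0 0 0 0 0;1 0 0 -0.7 0 0 0;1 0 0 -0.8 0 0 0;1 0.4 -0.4 -0.5 0 0 0;1 0.4 -0.4 0 0 0 0;1 0 0 0 0 0 0;1 0 0 0 0 0 0"}}

```text
t: 5.03
ee_pos: [484.2, -361.4, 99.4]
orientation: [-3.132, 0.247, 0.001]
ft_force: [-0.0, 0.1, -4.7]
width: 11.4
```

Call:
{"api": "play_rows", "payload": {"plan": "1 0 1.7 0 0 0 0;1 0 1.6 0 0 0 0;1 0 -3.3 0 0 0 0;1 0 -3.3 0 0 0 0;1 0 3.3 0 0 0 0;1 0 3.3 0 0 0 0;1 0 -3.3 0 0 0 0;1 0 -3.3 0 0 0 0;1 0 3.3 0 0 0 0;1 0 3.3 0 0 0 0;1 0 -3.3 0 0 0 0;1 0 -3.3 0 0 0 0;1 0 1.7 0 0 0 0;1 0 1.6 0 0 0 0;1 0 0 0 0 0 0;1 0 0 0 0 0 0;1 0 0 0 0 0 0"}}

```text
t: 7.15
ee_pos: [484.1, -361.6, 99.5]
orientation: [-3.132, 0.248, 0.0]
ft_force: [-0.4, 0.2, -3.8]
width: 11.5
```

Run:
```python
from h import *
a=grab("wrist"); b=grab("scene")
A=a["pixels"][40:300,80:420,::-1]; B=b["pixels"][150:290,170:340,::-1]
A=cv2.resize(A,(425,325)); B=cv2.resize(B,(370,325),interpolation=cv2.INTER_CUBIC)
cv2.imwrite('pics/c2.png',np.hstack([A,B]))
o=get_obs();print(o['t'],o['ee_pos'],o['width'],o['ft_force'])
```

```text
7.25 [ 484.2842823  -361.38987207   99.63410279] 12.081779083279852 [ 0.66652963 -0.14460156 -5.11522051]
```

View pics/c2.png

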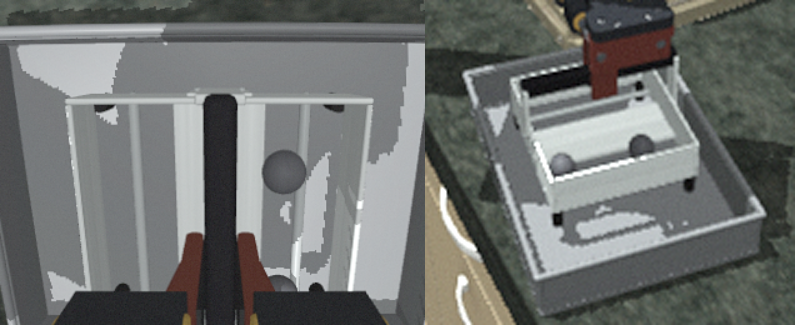

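The wrist crop shows both large balls on the right slots. No small balls are visible: the bar and gripper hide the trough and the near part of the pan. I'll shake again, then look with the sieve set to one side.

Call:
{"api": "play_rows", "payload": {"plan": "1 0 1.7 0 0 0 0;1 0 1.6 0 0 0 0;1 0 -3.3 0 0 0 0;1 0 -3.3 0 0 0 0;1 0 3.3 0 0 0 0;1 0 3.3 0 0 0 0;1 0 -3.3 0 0 0 0;1 0 -3.3 0 0 0 0;1 0 3.3 0 0 0 0;1 0 3.3 0 0 0 0;1 0 -3.3 0 0 0 0;1 0 -3.3 0 0 0 0;1 0 3.3 0 0 0 0;1 0 3.3 0 0 0 0;1 0 -1.7 0 0 0 0;1 0 -1.6 0 0 0 0;1 0 0 -1.2 0 0 0;1 0 0 -1.2 0 0 0;1 0 0 0 0 0 0;1 0 0 0 0 0 0"}}

```text
t: 9.75
ee_pos: [484.4, -361.8, 124.0]
orientation: [3.131, -0.247, 0.001]
ft_force: [-0.4, 0.7, -4.4]
width: 11.7
```

Run:
```python
from h import *
a=grab("wrist"); b=grab("scene"); t=grab("top")
A=cv2.resize(a["pixels"][40:300,80:420,::-1],(425,325)); B=cv2.resize(b["pixels"][150:290,170:340,::-1],(370,325),interpolation=cv2.INTER_CUBIC)
C=cv2.resize(t["pixels"][145:270,170:330,::-1],(352,275),interpolation=cv2.INTER_CUBIC)
out=np.zeros((600,795,3),np.uint8); out[:325]=np.hstack([A,B]); out[325:,:352]=C
cv2.imwrite('pics/c3.png',out)
o=get_obs();print(o['t'],o['ee_pos'],o['width'],o['ft_force'])
```

```text
9.9 [ 484.0174104  -361.55896707  123.31383034] 11.329667258401711 [ 0.36809623 -0.38264738 -4.83101801]
```

View pics/c3.png

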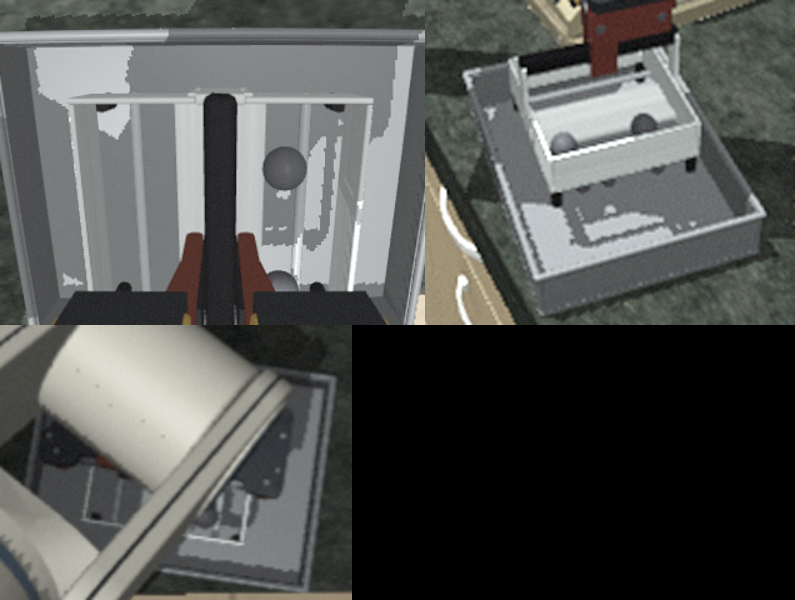

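In the scene crop, three small dark balls appear on the pan floor below the sieve's near edge, at about (583,187), (610,180) and (657,167). The two large ones are still in the sieve. I'll lift clear and confirm.

Call:
{"api": "play_rows", "payload": {"plan": "1 0 0 -1 0 0 0;1 0 0 -1.5 0 0 0;1 0 0 -1.5 0 0 0;1 0 0 -1 0 0 0;1 0 0 0 0 0 0"}}

```text
t: 10.52
ee_pos: [484.9, -362.1, 175.1]
orientation: [3.131, -0.247, 0.003]
ft_force: [0.2, -0.3, -5.3]
width: 11.6
```

Run:
```python
from h import *
b=grab("scene")
cv2.imwrite('pics/c4.png',cv2.resize(b["pixels"][110:290,170:350,::-1],(590,590),interpolation=cv2.INTER_CUBIC))
o=get_obs();print(o['t'],o['ee_pos'],o['width'],o['ft_force'])
```

```text
10.575 [ 484.47177477 -361.74001148  174.24347773] 11.740815220601158 [-0.64335578  0.10645386 -3.49909801]
```

View pics/c4.png

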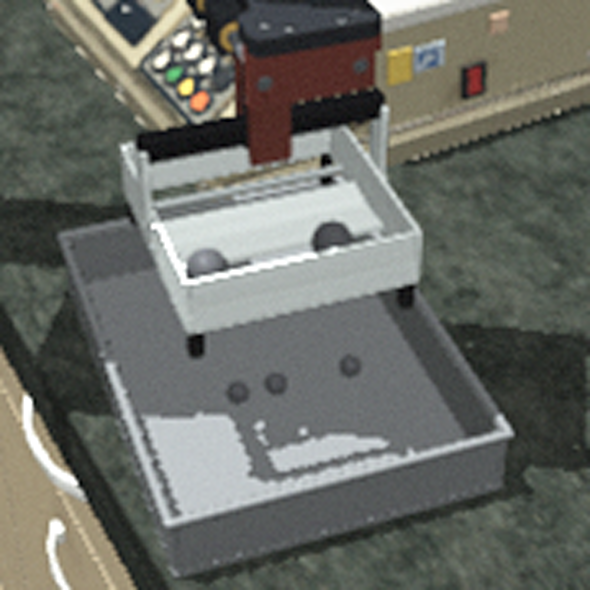

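All three small balls lie on the pan floor at (237,391), (276,383) and (350,366). Both large balls are in the sieve. Now I'll carry it left.

Call:
{"api": "play_rows", "payload": {"plan": "1 -0.8 0 0 0 0 0;1 -1.7 0 0 0 0 0;1 -1.7 0 0 0 0 0;1 -0.8 0 0 0 0 0;1 -0.37 -1 0 0 0 0;1 -0.37 -2 0 0 0 0;1 -0.37 -2.9 0 0 0 0;1 -0.37 -2.9 0 0 0 0;1 -0.37 -2.9 0 0 0 0;1 -0.37 -2.9 0 0 0 0;1 -0.37 -2.9 0 0 0 0;1 -0.37 -2.9 0 0 0 0;1 -0.37 -2.9 0 0 0 0;1 -0.37 -1.8 0 0 0 0;1 -0.37 -1 0 0 0 0;1 0 0 0 0 0 0;1 0 0 0 0 0 0"}}

```text
t: 12.7
ee_pos: [435.8, -89.9, 173.8]
orientation: [3.132, -0.247, 0.001]
ft_force: [-0.2, -0.2, -4.9]
width: 11.7
```

Call:
{"api": "play_rows", "payload": {"plan": "1 0 0 1 0 0 0;1 0 0 2 0 0 0;1 0 0 2 0 0 0;1 0 0 2 0 0 0;1 0 0 1 0 0 0;1 0 0 0.5 0 0 0;1 0 0 0.5 0 0 0;1 0 0 0.3 0 0 0;1 0 0 0.2 0 0 0;1 0 0 0 0 0 0"}}

```text
t: 13.95
ee_pos: [435.8, -89.6, 78.8]
orientation: [3.132, -0.247, 0.0]
ft_force: [0.4, -0.5, -4.4]
width: 11.7
```

Run:
```python
from h import *
a=grab("wrist"); b=grab("scene")
A=cv2.resize(a["pixels"][:,:,::-1],(400,300)); B=cv2.resize(b["pixels"][70:290,110:390,::-1],(400,300),interpolation=cv2.INTER_CUBIC)
cv2.imwrite('pics/c5.png',np.hstack([A,B]))
o=get_obs();print(o['t'],o['ee_pos'],o['width'],o['ft_force'])
```

```text
14.05 [435.81857211 -89.63763092  78.86906438] 12.086018585967127 [-0.33157453 -0.09828018 -4.51041797]
```

View pics/c5.png

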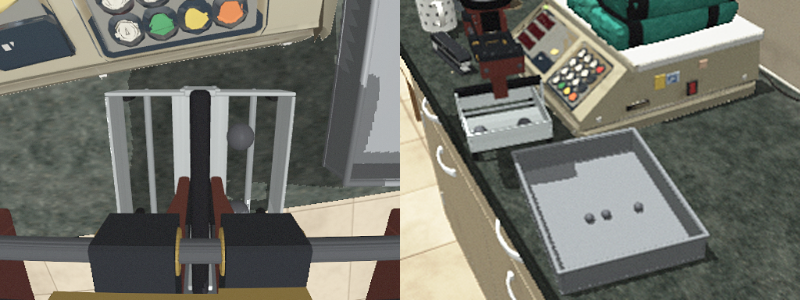

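The sieve hangs just above the clear worktop with both large balls in it, and the three small ones are in the pan. Next I'll set it down.

Call:
{"api": "play_rows", "payload": {"plan": "1 0 0 0.1 0 0 0;1 0 0 0.1 0 0 0;1 0 0 0.1 0 0 0;1 0 0 0 0 0 0;1 0 0 0 0 0 0"}}

```text
t: 14.68
ee_pos: [436.1, -89.8, 77.8]
orientation: [3.132, -0.247, 0.002]
ft_force: [-8.1, 0.8, 29.6]
width: 11.7
```

Call:
{"api": "play_rows", "payload": {"plan": "1 0 0 -0.12 0 0 0;1 0 0 0 0 0 0;1 0 0 0 0 0 0"}}

```text
t: 15.05
ee_pos: [436.1, -89.7, 77.9]
orientation: [3.132, -0.247, 0.001]
ft_force: [-4.1, 0.7, 14.7]
width: 11.7
```

Call:
{"api": "play_rows", "payload": {"plan": "1 0 0 -0.1 0 0 0;1 0 0 0 0 0 0;2 0 0 0 0 0 0;3 0 0 0 0 0 0;4.5 0 0 0 0 0 0;6 0 0 0 0 0 0;6 0 0 0 0 0 0;6 0 0 0 0 0 0;6 0 0 0 0 0 0;6 0 0 0 0 0 0"}}

```text
t: 16.3
ee_pos: [435.7, -89.6, 77.9]
orientation: [-3.132, 0.247, 0.0]
ft_force: [0.6, 0.6, -0.3]
width: 60.1
```

Call:
{"api": "play_rows", "payload": {"plan": "6 0 0 -1 0 0 0;6 0 0 -2 0 0 0;6 0 0 -3 0 0 0;6 0 0 -3 0 0 0;6 0 0 -3 0 0 0;6 0 0 -3 0 0 0;6 0 0 0 0 0 0;6 0 0 0 0 0 0;6 0 0 0 0 0 0;6 0 0 0 0 0 0"}}

```text
t: 17.55
ee_pos: [435.1, -89.5, 227.0]
orientation: [-3.132, 0.247, 0.003]
ft_force: [-0.5, 0.2, -0.2]
width: 59.8
```

Run:
```python
from h import *
a=grab("wrist"); b=grab("scene"); w=cloud(a)
A=cv2.resize(a["pixels"][:,:,::-1],(400,300)); B=cv2.resize(b["pixels"][70:290,110:390,::-1],(400,300),interpolation=cv2.INTER_CUBIC)
cv2.imwrite('pics/c6.png',np.hstack([A,B]))
x,y,z=w[...,0],w[...,1],w[...,2]
m=(abs(x-436)<90)&(abs(y+90)<40)&(z>85)&(z<115); p=w[m]
print(cv2.minAreaRect(p[:,:2].astype(np.float32)),'tilt slope',np.polyfit(p[:,0],p[:,2],1),np.median(p[:,2]))
o=get_obs();print(o['t'],o['ee_pos'],o['width'],o['ft_force'])
```

```text
((436.6648254394531, -90.06493377685547), (17.73404884338379, 142.84571838378906), 80.830810546875) tilt slope [-5.34380892e-04  1.01771003e+02] 102.00859939065299
17.65 [435.3684409  -89.54387777 227.30311121] 60.12964825171333 [ 0.06257727 -0.36927827 -0.23566634]
```

View pics/c6.png

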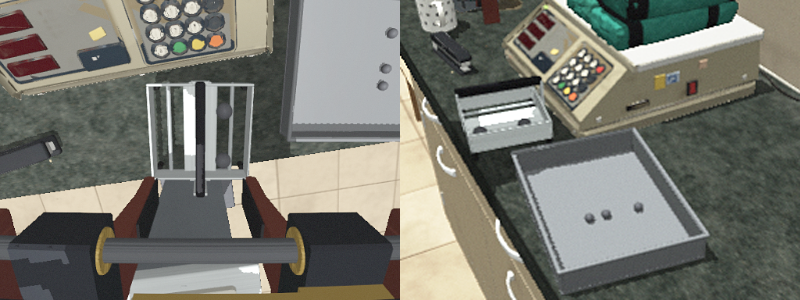

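The sieve stands level on the clear worktop with both large balls in it, at (223,110) and (223,160) in the wrist half of the picture. The three small ones are in the pan and the gripper is clear.

```bash
python3 -c "
from workcell import *
print(close_job())"
```

```text
the job is handed in; nothing more can be done
None
```

The three small balls are in the pan, and the sieve stands on the clear worktop to its left with only the two large balls in it. I handed the job in at about 17.7 s.

- **What I did:** I pinched the sieve by its handle and lifted it about 20 mm. I shook it side to side over the pan in two bursts of 66 mm strokes, about 0.25 s each. After checking the balls, I lifted it clear, carried it left, set it down at about (436, −90) mm and let go.
- **Last checks:** The final pictures showed the three small balls on the pan floor and both large ones in the sieve. The sieve stood level, with its handle top at about 102 mm and no measurable slope along the bar. The gripper was about 150 mm up and its force reading was back to zero.
- **Set-down force:** Setting the sieve down briefly pushed the wrist force reading to about 30 N. I eased off before opening the fingers.
- **Not seen:** After the first burst I couldn't see the small balls because they were hidden under the sieve. The second burst may therefore not have been needed.

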